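Clamp the cigar mould in its press

ROBOT

A 7-joint arm with a two-finger parallel gripper is mounted at the origin on the work surface. World frame = base frame: x ahead of the robot, y to its left, z up, the work surface at z = 0. Lengths are in mm, angles in rad, forces in N, time in s.
With the tool pointing down it reaches from about 425 to 875 mm from the base axis. Payload 9.9 kg.
Tool frame: the origin (TCP) lies midway between the tips of the shut fingers; the grasp point (between the pads) lies 19 mm behind it; z points along the fingers, y is the line along which they close (so a half turn about z gives the same grasp; the last joint's range is limited). The gripper opens to 85 mm and grips with 20 to 120 N. Pads are 22 mm wide; open, the fingers measure 114 mm over their backs; the gripper's body (76 mm by 85 mm) begins 54 mm behind the grasp point. The pads swing forward as they close: fully open they stand 13 mm farther back than shut.
Start: joints at [1.259, 0.576, 0.025, 1.437, -0.015, 1.129, -0.057], TCP at [152.443, -657.564, 231.289] pointing down, gripper open.
Joint ranges: [-2.76, 2.76], [-0.34, 2.15], [-1.52, 1.57], [0.19, 2.46], [-1.09, 4.23], [0.17, 1.99], [-2.82, 2.82]. Speed limits (rad/s): [2.22, 2.22, 3.01, 3.01, 3.14, 3.14, 3.14].

INTERFACE

Orientations are given as a unit quaternion [x, y, z, w].
In Python, from rig import robot gives the robot as it stands. Calls block until the motion is done:
- robot.movep(position, orientation): joint-space move of the TCP to a pose.
- robot.line_to(position, orientation=None, velocity=150, f_stop=None): straight line of the TCP; orientation=None keeps the orientation; velocity is the mean speed in mm/s. With f_stop (N) it stops when the force on the tool has changed by that much, and returns True; else False.
- robot.move_j(angles): joint-space move.
- robot.gripper_to(opening, newtons=None): opening from 0.0 (shut) to 1.0 (fully open); newtons is the grip in N (None keeps the last); returns when the fingers have stopped.
- robot.wait(seconds).
- robot.inverse_kinematics(position, orientation): joint angles nearest the present ones, or None.
- robot.snapshot(name): name is "scene" or "top" or "wrist"; returns a dict with "image" (384x512x3 uint8, red, green, blue), "z_map" (384x512 float32, mm along the optical axis (not along the pixel's ray), 0 where there is no reading), "mtx" (3x3 intrinsics, pixels), "R" (3x3) and "t" (3): a world point X has camera coordinates R X + t. Camera axes: x right, y down, z forward; pixel columns grow to the right and rows downward; lengths in mm; the calibration is good to about 2 mm. A picture is of the moment at which its call begins.
A pose or a line that the arm cannot do raises robot.IKError and nothing moves.
- robot.hand_in(): hands the job in; it is judged then, once.
Trained networks look in the newest picture that a camera, given by its name, has taken for a name from the list of things; names that differ only in an ending like _2 or _b are one class to them, and where a whole thing is asked for, a point or a joint stands for the part that bears it (a point fixed in the world has none). Each returns a list of dicts, best first, with "score" (0 to 1); they miss things now and then, are a little off and sometimes report something else, mostly with a low value. They report only what shows in the picture. A call takes as long as a camera call.
- robot.search_frame(target, camera): "centre" ([column, row] in pixels, amid what is visible of it).
- robot.pinpoint(target, camera): "centre" ([column, row] in pixels: a listed point, or the origin of a listed thing).
Readings, each from a call of its own:
- robot.get_time(): time.
- robot.get_joint_pos(): joint angles.
- robot.get_joint_velocities(): joint speeds.
- robot.get_effort(): joint torques, N m.
- robot.get_ee_pos(): TCP position.
- robot.get_ee_rot(): TCP orientation.
- robot.get_contact_force(): force on the tool from outside, world axes, zero at the start.
- robot.get_moment(): the same for the moment, N m.
- robot.get_gripper_width(): opening from 0.0 (shut) to 1.0 (fully open).
- robot.get_grasp_force(): force on a finger pad.
Only numpy, scipy, OpenCV 4.12 (cv2) and the standard library are available. Lean on these libraries where they do the work, as an engineer would, in place of code of your own. Each camera call takes 0.05 s, during which the arm holds its last target. There are 200 camera calls.

TASK

Screw the red-levered clamp bolt of the cigar press clockwise, with its lever kept standing up, until its foot is snug on the mould lid, without forcing it. Then fold the red lever down flat to lock it, and let go. The lid must end firmly clamped but not crushed, and the things around must be left alone.

Things in the scene. Friction and masses are not known exactly. Their poses are not given: they have to be found in the camera images.
- press: green steel press fixed to the table: bed 240 (its x) x 320 (its y) x 20 high, two posts and, across them along its y, a bridge 44 x 146 whose top is 145 above the table; nothing but the bolt stands higher. Origin on the table, straight below the bolt's axis; z up. The press does not move.
- lid: light wooden upper half of the mould, 197 x 117 x 30, lying on the lower half under the bridge, held loosely between cheeks. Origin at the centre of its underside. It bears about 85 N before it is crushed. How far the bolt's foot hangs above it is not known and differs from mould to mould, by several mm.
- bolt: the steel clamp bolt, upright through the bridge, its lever on top. Origin on its vertical axis at the lever's hinge pin, about 185 above the table at first; z up, y along the pin, x the way the lever folds; it turns with the bolt. Head 34 across, from 22 below to 10 above the origin. Turned clockwise seen from above it sinks 3 mm per rad and stays where it is left. Touching the lid takes about 0.1 to 3.2 rad.
- bolt_foot (a point): brass foot at the bolt's lower end, 26 across, on a stiff spring. This point lies on the axis inside the shank, some way above the foot's face. Until it touches the lid the bolt turns with a light even drag, under 0.1 N m. From touch on it presses with some 45 N more per rad and the turning moment climbs steadily: at 0.22 to 0.30 N m (28 to 48 N) it is snug. Above 0.36 N m it is forced.
- lever (a joint): angle of the red lever about its pin: 0 standing straight up (open), 1.57 folded down flat towards the bolt's x (closed, at its stop). Stiff: it stays where it is left, and needs about 0.1 to 0.25 N m to fold. Folding works a cam that drives the foot a further 1 mm down, adding about 17 N.
- lever_grip (a point): middle of the lever's red grip, 52 from the hinge pin. The red grip is a flat bar, 12 thick (along the bolt's y) and 18 wide (along the bolt's x when upright), from 20 to 76 from the pin. Axes: z towards the tip, y along the pin. The grip twists a little on its springy stem, about 0.17 rad at 0.25 N m, and springs back.
- lever_tip (a point): end of the lever, 76 from the hinge pin.
- cup: terracotta water cup, 76 across, 75 tall, open (bystander). Origin at the centre of its underside.
- jar: amber gum jar with white cap, 60 across, 85 tall (bystander). Origin at the centre of its underside.
- gauge: flat steel gauge ring, 48 across, 8 thick, lying on the press bed beside the mould (bystander). Origin at the centre of its underside.
- cutter: round flat steel hand blade, 100 across, 4 thick, with a dark wooden grip up to 16 high (bystander). Origin at the centre of its underside.
- block: small light wooden block 55 x 35 x 30, on the press bed beside the mould (bystander). Origin at the centre of its underside.
- tray: wooden tray of five finished cigars, 150 x 120, 30 tall (bystander). Origin at the centre of its underside.

How it is judged (in metres and radians):
On the way, in this order (a step that is already met when the one before it is completed fails the run):
1. the bolt is snug on the lid (foot force 20 to 58 N) with the lever still standing (under 0.35 rad) (contact force between bolt and lid between 20 and 58 N and value of joint lever below 0.35 rad), for 0.3 s.
2. the lever is folded down, the lid clamped (value of joint lever above 1.4 rad and contact force between bolt and lid above 41 N), for 0.2 s.
At the end, for the whole second after the job is handed in: the lever is folded down (over 1.4 rad) and the bolt presses on the lid with 41 to 70 N, the lid at rest (all of step 2 and contact force between bolt and lid below 70 N and linear speed of lid below 0.02 m/s); the robot touches nothing.
It fails at once if the lid is crushed: the bolt presses on it with over 85 N (contact force between bolt and lid above 85 N).
It fails at once if something standing around (cup, jar, gauge, cutter, block, tray) is moved by more than 20 mm (distance of any of cup, jar, gauge, cutter, block, tray from where it was at the start of the episode above 0.02 m).
It also fails if it takes over 72 s, if anything falls off the work surface, if the arm or the gripper's body presses on something with over 40 N, if the wrist force passes 120 N, or if a joint passes its speed limit or range.

## Working session

There is one attempt and no reset: what is moved stays moved. The work goes in short steps, each a Python script; the robot and the scene stay as the last script left them, time stands still between calls to the robot, and variables do not carry over. Pictures are saved under pics/ and viewed, at most 10 in all, crops included, and the job is handed in when it is done.

```bash
ls; mkdir -p pics; cat > h.py <<'E'
import numpy as np, cv2
from scipy.spatial.transform import Rotation as Ro
from rig import robot
def px2w(s,c,z=None,depth=None):
    """pixel -> world, on the plane world z or at a given depth"""
    ray=np.linalg.inv(s["mtx"])@[c[0],c[1],1.]
    R,t=s["R"],np.array(s["t"]).ravel()
    o=-R.T@t; d=R.T@ray
    return o+d*((z-o[2])/d[2] if z is not None else depth)
def dep(s,c,r=2):
    u,v=int(round(c[0])),int(round(c[1])); p=s["z_map"][v-r:v+r+1,u-r:u+r+1]; p=p[p>0]
    return float(np.median(p)) if p.size else None
E
python3 - <<'E'
from h import *
np.set_printoptions(precision=1,suppress=True)
ims=[]
for cam in("scene","top"):
    s=robot.snapshot(cam); ims.append(s["image"])
    print(cam,"campos",-s["R"].T@np.array(s["t"]).ravel())
    for n in("bolt","lever_grip","lever_tip","bolt_foot","press","cup","jar","tray","cutter","block","gauge","lid"):
        for d in robot.pinpoint(n,cam)[:2]:
            c=d["centre"]; dp=dep(s,c)
            zz={"bolt":185,"lever_grip":237,"lever_tip":261}.get(n,0)
            print(n,round(d["score"],2),np.array(c),"plane",px2w(s,c,z=zz),"depth",px2w(s,c,depth=dp) if dp else None)
cv2.imwrite("pics/a.png",cv2.resize(cv2.vconcat([i[...,::-1] for i in ims]),(450,600)) if 0 else cv2.hconcat([cv2.resize(i[...,::-1],(400,300)) for i in ims]))
cv2.imwrite("pics/scene.png",ims[0][...,::-1])
print(robot.get_time(),robot.get_ee_rot(),robot.get_ee_pos())
E
```

```text
pics
scene campos [1477.1  676.8  940.6]
bolt 0.58 [281.5 200.7] plane [520.1  85.1 185. ] depth [529.1  90.7 192.1]
lever_grip 0.41 [283.2 190.5] plane [539.4 102.  237. ] depth [518.9  89.4 221.6]
lever_tip 0.41 [281.  175.9] plane [508.8  74.7 261. ] depth [ 142.9 -152.8    4.2]
bolt_foot 0.61 [278.1 217.8] plane [382.4 -12.5   0. ] depth [547.7  91.5 142. ]
press 0.9 [280.4 247.7] plane [514.3  80.8  -0. ] depth [588.4 126.7  72.4]
cup 0.84 [390.1 259.5] plane [373.5 388.1   0. ] depth [402.1 395.6  24.4]
jar 0.59 [312.7 263.3] plane [521.4 201.6   0. ] depth [563.9 222.7  41.8]
jar 0.56 [371.6 322.2] plane [635.9 440.3  -0. ] depth [666.3 448.8  34. ]
tray 0.68 [139.9 217.8] plane [ 653.3 -414.4    0. ] depth [ 674.4 -386.5   24.1]
cutter 0.78 [182.8 178.5] plane [ 370.7 -471.3    0. ] depth [ 377.3 -464.4    5.6]
block 0.7 [313.3 261.9] plane [514.8 200.    0. ] depth [562.  223.4  46.1]
lid 0.58 [278.8 228.4] plane [432.1  22.2   0. ] depth [539.7  89.6  96.8]
top campos [ 451.6  -24.8 1443. ]
bolt 0.66 [224.  190.5] plane [520.2  74.9 185. ] depth [519.7  74.2 193.9]
bolt 0.3
[... 269 characters left out ...]
    0. ] depth [514.4  69.3 146.5]
cup 0.94 [140.3 230.4] plane [383.5 394.9   0. ] depth [383.7 393.4   5.2]
jar 0.68 [226.1 196. ] plane [510.1  81.7   0. ] depth [504.3  71.1 144.3]
jar 0.57 [129.3 158.2] plane [649.  440.4   0. ] depth [638.9 416.6  73.9]
tray 0.76 [364. 157.] plane [ 654.7 -424.2    0. ] depth [ 651.9 -418.7   19.9]
cutter 0.84 [379.3 236. ] plane [ 366.1 -475.9    0. ] depth [ 366.8 -471.9   12.8]
block 0.56 [189.8 186.4] plane [545.1 215.4   0. ] depth [541.8 207.1  49.9]
gauge 0.5 [258.  202.4] plane [486.9 -35.2   0. ] depth [486.5 -35.1  18.7]
lid 0.66 [228.9 190.7] plane [529.6  71.6   0. ] depth [521.7  61.8 145.8]
1.3 [ 1.   0.1 -0.   0. ] [ 152.5 -657.6  231.3]
```

```bash
python3 - <<'E'
from h import *
np.set_printoptions(precision=1,suppress=True)
q=[1,0,0,0]
for p in([515,80,420],[515,80,380],[515,80,350]):
    for yaw in (0,1.57,-1.57,.8,-.8):
        qq=(Ro.from_euler('z',yaw)*Ro.from_quat(q)).as_quat()
        j=robot.inverse_kinematics(p,qq); print(p,yaw,None if j is None else np.round(j,2))
s=robot.snapshot("wrist"); print("wrist cam",-s["R"].T@np.array(s["t"]).ravel(),s["R"][2], robot.get_ee_pos())
s=robot.snapshot("scene")["image"][130:290,190:400,::-1]
t=robot.snapshot("top")["image"][120:270,110:310,::-1]
cv2.imwrite("pics/b.png",cv2.vconcat([cv2.resize(s,(400,300),interpolation=2),cv2.resize(t,(400,300),interpolation=2)]))
E
```

```text
[515, 80, 420] 0 [ 0.3  0.3 -0.7  1.5  0.2  1.5 -2. ]
[515, 80, 420] 1.57 [ 0.3  0.3 -0.7  1.5  0.2  1.5 -0.5]
[515, 80, 420] -1.57 [ 0.6  0.4 -1.3  1.5  0.4  1.6  2.5]
[515, 80, 420] 0.8 [ 0.3  0.3 -0.8  1.5  0.2  1.5 -1.2]
[515, 80, 420] -0.8 [ 0.2  0.3 -0.6  1.5  0.1  1.4 -2.8]
[515, 80, 380] 0 [ 0.3  0.3 -0.7  1.6  0.2  1.4 -2. ]
[515, 80, 380] 1.57 [ 0.3  0.3 -0.7  1.6  0.2  1.4 -0.5]
[515, 80, 380] -1.57 [ 0.6  0.5 -1.3  1.6  0.4  1.5  2.4]
[515, 80, 380] 0.8 [ 0.3  0.3 -0.7  1.6  0.2  1.4 -1.2]
[515, 80, 380] -0.8 [ 0.2  0.3 -0.6  1.6  0.1  1.4 -2.8]
[515, 80, 350] 0 [ 0.2  0.3 -0.6  1.6  0.2  1.3 -2. ]
[515, 80, 350] 1.57 [ 0.3  0.3 -0.7  1.6  0.2  1.3 -0.5]
[515, 80, 350] -1.57 [ 0.6  0.5 -1.3  1.6  0.5  1.4  2.4]
[515, 80, 350] 0.8 [ 0.3  0.3 -0.7  1.6  0.2  1.3 -1.2]
[515, 80, 350] -0.8 [ 0.1  0.3 -0.5  1.6  0.1  1.3 -2.8]
wrist cam [ 225.1 -640.7  374.7] [-0.3 -0.1 -1. ] [ 152.4 -657.6  231.3]
```

View pics/b.png

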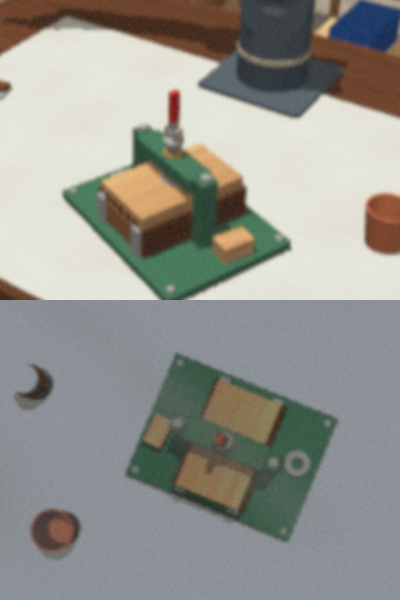

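The picture shows the press turned about −22° at the centre, with the bolt and upright red lever at about (222,438) in the composite; the block and gauge lie on the bed and the cup stands off to the left. Next I'll go above the lever for a closer look.

```bash
python3 - <<'E'
from h import *
np.set_printoptions(precision=1,suppress=True)
p=robot.get_ee_pos(); robot.line_to([p[0],p[1],380])
qq=(Ro.from_euler('z',1.2)*Ro.from_quat([1,0,0,0])).as_quat()
robot.movep([515,80,390],qq)
s=robot.snapshot("wrist")
print("cam",-s["R"].T@np.array(s["t"]).ravel(),robot.get_ee_pos())
for n,z in(("bolt",185),("lever_grip",237),("lever_tip",261)):
    for d in robot.pinpoint(n,"wrist")[:2]:
        c=d["centre"];dp=dep(s,c); print(n,round(d["score"],2),np.array(c),px2w(s,c,z=z),px2w(s,c,depth=dp) if dp else None)
np.savez("w1.npz",**s)
im=s["image"][...,::-1]
cv2.imwrite("pics/w1.png",cv2.resize(im,(768,576)))
print(robot.get_time(),robot.get_joint_pos(),s["R"])
E
```

```text
cam [542.2 148.9 533.2] [515.3  79.1 389.9]
bolt 0.91 [254.  161.2] [517.9  83.1 185. ] [520.4  89.8 220.5]
lever_grip 0.64 [254.4 170. ] [518.8  84.8 237. ] [520.5  89.6 259.4]
lever_tip 0.6 [256.6 177.9] [519.9  82.5 261. ] [519.9  82.7 261.7]
lever_tip 0.45 [240.9  53.4] [545.2 182.4 261. ] [547.5 208.3  50.5]
5.6833 [ 0.3  0.3 -0.8  1.5  0.2  1.4 -0.9] [[ 0.9 -0.4  0. ]
 [-0.3 -0.9  0.3]
 [-0.1 -0.3 -1. ]]
```

View pics/w1.png

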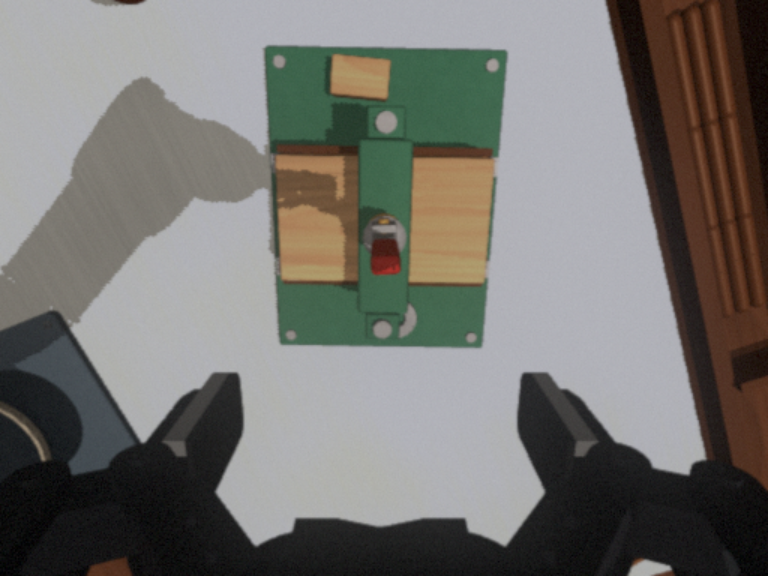

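The close view shows the bolt head at about (384,235) with the red bar top at (385,262), and a brass part at (384,218). I need a zoom on the head and views from other sides to get the fold direction.

```bash
python3 - <<'E'
from h import *
np.set_printoptions(precision=1,suppress=True)
out=[]
def look(nm):
    s=robot.snapshot("wrist"); np.savez(nm,**s)
    for n,z in(("bolt",185),("lever_grip",237),("lever_tip",261)):
        for d in robot.pinpoint(n,"wrist")[:1]:
            c=d["centre"];dp=dep(s,c,1); print(nm,n,round(d["score"],2),np.array(c),px2w(s,c,z=z),px2w(s,c,depth=dp) if dp else None)
    R,t=s["R"],np.array(s["t"]).ravel(); u=s["mtx"]@(R@[519,83,215]+t); u=u[:2]/u[2]
    c,r=np.clip(u.astype(int),60,[451,323]); out.append(cv2.resize(s["image"][r-60:r+60,c-60:c+60,::-1],(390,390),interpolation=2))
    print("cam",-R.T@t,u)
for i,yaw in enumerate((1.2,-.37)):
    qq=(Ro.from_euler('z',yaw)*Ro.from_quat([1,0,0,0])).as_quat()
    robot.movep([519,83,340],qq); look(f"v{i}.npz")
cv2.imwrite("pics/v.png",cv2.hconcat(out)); print(robot.get_time())
E
```

```text
v0.npz bolt 0.92 [253.1 176.6] [517.8  82.2 185. ] [520.9  90.  218.2]
v0.npz lever_grip 0.64 [255.1 185.6] [521.5  86.9 237. ] [522.4  89.5 247. ]
v0.npz lever_tip 0.69 [254.8 200.9] [519.3  82.3 261. ] [519.4  82.6 261.9]
cam [545.6 152.5 483. ] [254.  183.7]
v1.npz bolt 0.63 [253.  174.8] [520.4  82.5 185. ] [528.7  79.3 221.3]
v1.npz lever_grip 0.89 [252.4 191.1] [519.7  83.3 237. ] [526.5  80.6 261.4]
v1.npz lever_tip 0.77 [250.2 203. ] [518.3  85.5 261. ] [518.7  85.4 262.2]
cam [588.6  55.9 483.7] [253.1 184.5]
7.7
```

View pics/v.png

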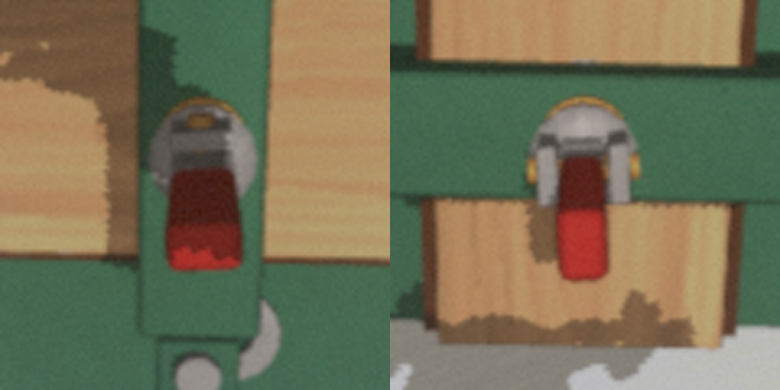

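In the right-hand view (camera on the +x side) the fork cheeks at (545,170) and (620,170) flank the lever and the pin's brass ends lie along the bridge, so the lever folds along ±(0.93,−0.37). I'll look from the opposite side and fit the bar's top from depth.

```bash
python3 - <<'E'
from h import *
np.set_printoptions(precision=2,suppress=True)
qq=(Ro.from_euler('z',2.76)*Ro.from_quat([1,0,0,0])).as_quat()
robot.movep([519,83,340],qq)
s=robot.snapshot("wrist"); np.savez("v2.npz",**s)
out=[]
for f in("v0","v1","v2"):
    s=np.load(f+".npz"); R,t=s["R"],s["t"].ravel()
    v,u=np.mgrid[:384,:512]; Z=s["z_map"]; ray=np.linalg.inv(s["mtx"])@np.stack([u.ravel(),v.ravel(),np.ones(u.size)])
    P=((ray*Z.ravel()).T-t)@R
    near=(Z.ravel()>0)&(np.hypot(P[:,0]-519,P[:,1]-83)<30)
    m=near&(P[:,2]>257)&(P[:,2]<268); Q=P[m]
    r=cv2.minAreaRect(Q[:,:2].astype(np.float32)); print(f,"top",len(Q),Q.mean(0),r)
    h=near&(P[:,2]>190)&(P[:,2]<200); print("  head",h.sum(),P[h].mean(0))
    c=s["mtx"]@(R@[519,83,200]+t); c=(c[:2]/c[2]).astype(int)
    out.append(cv2.resize(s["image"][c[1]-40:c[1]+40,c[0]-40:c[0]+40,::-1],(390,390),interpolation=2))
cv2.imwrite("pics/v2.png",cv2.hconcat(out[1:])); print(robot.get_time(),robot.get_joint_pos(),robot.get_contact_force(),robot.get_moment())
E
```

```text
v0 top 362 [520.88  84.52 261.11] ((520.5969848632812, 84.19956970214844), (11.43058967590332, 17.32834243774414), 69.60935974121094)
  head 184 [523.8   92.98 194.85]
v1 top 353 [521.42  82.77 261.09] ((520.763427734375, 82.96430969238281), (11.981255531311035, 17.784469604492188), 73.52571868896484)
  head 292 [522.15  82.77 195.06]
v2 top 350 [519.11  84.17 261.22] ((519.7396240234375, 83.96135711669922), (11.75180721282959, 17.168703079223633), 73.47279357910156)
  head 302 [518.78  84.3  195.14]
10.1583 [ 0.51  0.43 -1.13  1.62  0.4   1.34  0.51] [-0.32  0.    0.14] [ 0.02  0.06 -0.04]
```

View pics/v2.png

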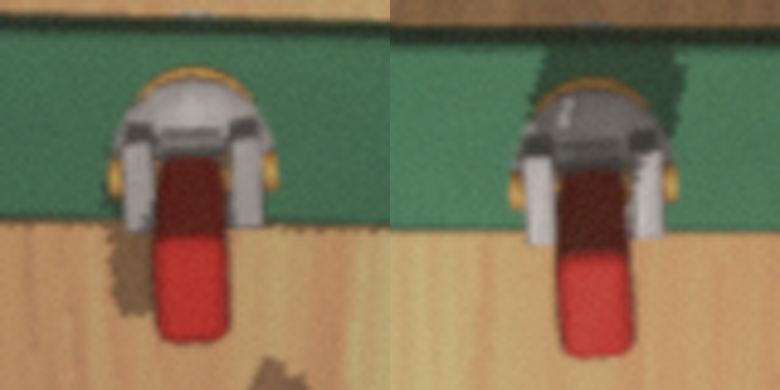

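Both sides look alike (the head is symmetric), so the fold direction will have to be found by a gentle push. The bar's centre is (520.4,83.7) with the pin at 72°. I'll grip across the 12 mm thickness and make a first turn.

```bash
cat >> h.py <<'E'
C=np.array([520.4,83.7])
def Q(yaw): return (Ro.from_euler('z',yaw)*Ro.from_quat([1,0,0,0])).as_quat()
def turn(yaw0,z0,yaw1,step,stop,m0,zref=None):
    """helical clockwise turn in small steps; stops when the mean moment passes stop"""
    y=yaw0; log=[]
    while y>yaw1+1e-6:
        y=max(y-step,yaw1); z=z0-3*(yaw0-y)
        robot.movep([*C,z],Q(y))
        m=robot.get_moment()[2]-m0
        f=robot.get_contact_force(); log.append((y,z,m)); print(f"{y:.2f} {z:.1f} m={m:.3f} f={np.round(f,1)} q7={robot.get_joint_pos()[6]:.2f} t={robot.get_time():.1f}")
        if abs(m)>stop: break
    return y,z,m
E
python3 - <<'E'
from h import *
y0=2.83; z0=218
robot.movep([*C,300],Q(y0)); robot.line_to([*C,z0],velocity=120,f_stop=8)
print(robot.get_ee_pos(),robot.get_joint_pos(),robot.get_moment(),robot.get_contact_force(),robot.get_time())
robot.gripper_to(0.0,60); robot.wait(.2)
print("grip",robot.get_gripper_width(),robot.get_grasp_force(),robot.get_moment(),robot.get_contact_force(),robot.get_time())
print(turn(y0,z0,y0-0.4,0.1,0.2,0))
E
```

```text
[520.8612807   84.09121479 218.86173358] [ 0.45505379  0.54218646 -1.07873657  1.82104162  0.53438315  1.10476045
  0.44320819] [5.58713687e-03 3.87372577e-05 3.26472640e-02] [-0.22472382 -0.57147508 -0.03465079] 11.275
grip 0.13479196046140532 58.54519307613373 [-0.18798189  0.10754812  0.01666139] [-0.1079551  -0.29516569  2.19100052] 12.1417
2.73 217.7 m=0.003 f=[-0.7 -0.6  3.7] q7=0.36 t=12.4
2.63 217.4 m=0.012 f=[-0.3 -0.7  4.4] q7=0.28 t=12.6
2.53 217.1 m=0.022 f=[-1.  -1.2  5.5] q7=0.20 t=12.9
2.43 216.8 m=0.034 f=[-1.3 -0.9  6.1] q7=0.11 t=13.1
(2.43, 216.8, np.float64(0.03404197024750941))
```

```bash
python3 - <<'E'
from h import *
print(turn(2.43,216.8,1.43,0.1,0.2,0))
robot.wait(.3); print(np.mean([robot.get_moment() for _ in range(10)],0),robot.get_ee_pos(), Ro.from_quat(robot.get_ee_rot()).as_euler('ZYX'))
E
```

```text
2.33 216.5 m=0.012 f=[-1.6 -1.6  5.5] q7=0.03 t=13.4
2.23 216.2 m=0.013 f=[-0.8 -0.5  5.6] q7=-0.06 t=13.6
2.13 215.9 m=-0.001 f=[-0.6 -0.2  5.9] q7=-0.14 t=13.9
2.03 215.6 m=0.007 f=[-0.7 -2.5  5.5] q7=-0.22 t=14.1
1.93 215.3 m=-0.030 f=[-0.7 -1.4  5.3] q7=-0.31 t=14.4
1.83 215.0 m=0.027 f=[-1.3 -1.2  5.2] q7=-0.39 t=14.6
1.73 214.7 m=0.015 f=[ 0.  -1.1  5.8] q7=-0.48 t=14.9
1.63 214.4 m=0.079 f=[-1.  -1.7  7.7] q7=-0.56 t=15.1
1.53 214.1 m=0.125 f=[-2.1 -1.9  9.6] q7=-0.65 t=15.4
1.43 213.8 m=0.173 f=[-1.4 -2.1 10.2] q7=-0.74 t=15.6
(1.43, 213.8, np.float64(0.17269335431263638))
[-0.39666506  0.44491721  0.1284858 ] [520.61140337  83.77965197 214.23195011] [1.43426734e+00 1.47992874e-04 3.14101285e+00]
```

```bash
cat >> h.py <<'E'
def turn2(y,z,yaw1,step,stop):
    while y>yaw1+1e-6:
        y-=step; z-=3*step; robot.movep([*C,z],Q(y))
        ms=[]
        for _ in range(6): ms.append(robot.get_moment()[2]); robot.wait(.02)
        m=np.mean(ms); print(f"{y:.2f} {z:.2f} m={m:.3f} sd={np.std(ms):.3f} f={np.round(robot.get_contact_force(),1)} t={robot.get_time():.1f}")
        if m>stop: break
    return y,z
E
python3 - <<'E'
from h import *
print(turn2(1.43,213.8,1.03,0.05,0.23))
E
```

```text
1.38 213.65 m=0.147 sd=0.021 f=[-1.6 -1.2 11.9] t=16.3
1.33 213.50 m=0.156 sd=0.023 f=[-1.6 -1.8 12.3] t=16.6
1.28 213.35 m=0.173 sd=0.050 f=[-1.8 -1.6 12.6] t=17.0
1.23 213.20 m=0.187 sd=0.011 f=[-2.1 -2.4 13.2] t=17.3
1.18 213.05 m=0.194 sd=0.018 f=[-1.4 -1.1 13.1] t=17.7
1.13 212.90 m=0.226 sd=0.028 f=[-3.5 -1.9 14.5] t=18.0
1.08 212.75 m=0.230 sd=0.031 f=[-2.7 -1.6 15.2] t=18.4
(1.0799999999999996, 212.74999999999997)
```

```bash
python3 - <<'E'
from h import *
print(turn2(1.08,212.75,0.83,0.05,0.275))
robot.wait(.3);print(np.mean([(robot.wait(.02),robot.get_moment())[1] for _ in range(10)],0))
E
```

```text
1.03 212.60 m=0.247 sd=0.027 f=[-3.1 -2.4 16.1] t=18.7
0.98 212.45 m=0.273 sd=0.025 f=[-2.3 -0.8 15.5] t=19.1
0.93 212.30 m=0.280 sd=0.010 f=[-3.3 -1.6 15.7] t=19.4
(0.9299999999999999, 212.29999999999998)
[-0.54192403  0.88721131  0.29691648]
```

```bash
python3 - <<'E'
from h import *
y,z=turn2(0.93,212.30,0.88,0.05,0.4)
robot.wait(.4)
for k in range(5):   # unwind the springy stem
    m=np.mean([(robot.wait(.02),robot.get_moment()[2])[1] for _ in range(8)]); print(f"{y:.3f} m={m:.3f}")
    if m<0.03: break
    y+=0.9*0.68*m if k else 0.13; robot.movep([*C,z],Q(y))
robot.gripper_to(0.5,25); robot.wait(.2)
print("open",robot.get_moment(),robot.get_contact_force(),robot.get_ee_pos(),robot.get_time())
s=robot.snapshot("wrist"); R,t=s["R"],s["t"].ravel()
v,u=np.mgrid[:384,:512]; Z=s["z_map"]; ray=np.linalg.inv(s["mtx"])@np.stack([u.ravel(),v.ravel(),np.ones(u.size)])
P=((ray*Z.ravel()).T-t)@R
k=(Z.ravel()>0)&(np.hypot(*(P[:,:2]-C).T)<16)&(P[:,2]>250)&(P[:,2]<262)
q=P[k]; print(len(q),q.mean(0) if len(q) else 0,cv2.minAreaRect(q[:,:2].astype(np.float32)) if len(q) else 0, "tool yaw",y)
cv2.imwrite("pics/g.png",s["image"][...,::-1])
E
```

```text
0.88 212.15 m=0.304 sd=0.029 f=[-4.3 -2.5 17.3] t=20.3
0.880 m=0.297
1.010 m=0.123
1.085 m=0.032
1.105 m=-0.004
open [ 0.01101781 -0.02316414 -0.02062089] [-0.83910982  0.18158048 -0.00122956] [520.3707538   83.73705797 212.0299364 ] 22.55
1453 [521.36942599  85.80192274 255.98696327] ((520.49755859375, 84.20011138916016), (18.344161987304688, 11.814634323120117), 63.355167388916016) tool yaw 1.1045130808167993
```

View pics/g.png

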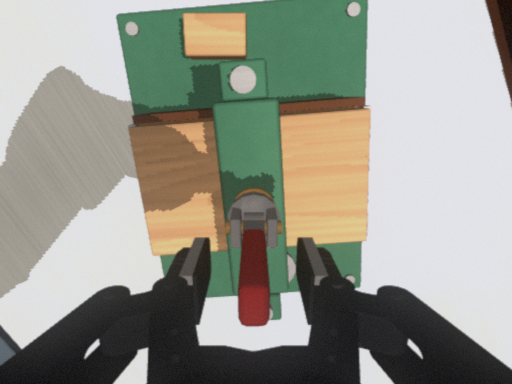

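The bar at (254,290) sits centred between the open fingers, and its angle (1.106 rad) matches the tool yaw. I'll grip it lightly and test which way it folds.

```bash
python3 - <<'E'
from h import *
y=1.106; z=212.1; d=np.array([np.cos(y),np.sin(y),0]); p0=np.array([*C,z])
robot.gripper_to(0.0,25); robot.wait(.2)
def f(): return np.mean([(robot.wait(.02),robot.get_contact_force())[1] for _ in range(5)],0)
f0=f()
for sgn in(1,-1):
    for a in(2,4,6):
        st=robot.line_to(p0+sgn*a*d,Q(y),velocity=20,f_stop=20)
        print(sgn*a,st,"along",round((f()-f0)@d,1),"grip z",np.round(f()-f0,1),np.round((robot.get_ee_pos()-p0)@d,1))
        if st: break
    robot.line_to(p0,Q(y),velocity=20)
    print("back",round((f()-f0)@d,1),robot.get_time())
E
```

```text
2 False along -5.6 grip z [-3.  -5.   4.1] 0.6
4 False along -9.7 grip z [-5.  -8.6  7. ] 1.3
6 False along -13.7 grip z [ -7.  -11.5   8.9] 2.1
back 2.6 25.0417
-2 False along 6.5 grip z [ 4.   4.7 -4. ] -0.6
-4 False along 7.3 grip z [ 4.5  5.8 -4.4] -2.2
-6 False along 7.5 grip z [ 4.5  6.1 -4.6] -4.1
back -6.2 26.825
```

It folds towards −d (force levels off at about 7 N; the other way is stiff). I'll fold it along the arc.

```bash
python3 - <<'E'
from h import *
y=1.106; d=-np.array([np.cos(y),np.sin(y),0]); n=np.array([-d[1],d[0],0]); piv=np.array([*C,179.7]); r=51.4
P=lambda th:piv+r*(d*np.sin(th)+np.array([0,0,np.cos(th)]))-[0,0,19]
print([robot.inverse_kinematics(P(t),Q(y)) is not None for t in(.5,1,1.65)])
for th in np.arange(0.12,1.62,0.12):
    robot.line_to(P(th),Q(y),velocity=40)
    f=robot.get_contact_force(); e=robot.get_ee_pos()+[0,0,19]-piv
    print(f"{th:.2f} got {np.arctan2(e@d,e[2]):.2f} r={np.hypot(e@d,e[2]):.1f} along={f@d:.1f} lat={f@n:.1f} z={f[2]:.1f} mz={robot.get_moment()[2]:.2f} t={robot.get_time():.1f}")
    if np.linalg.norm(f)>35: print("stop");break
E
```

```text
[True, True, True]
0.12 got 0.10 r=51.7 along=-4.3 lat=0.7 z=1.3 mz=-0.05 t=27.1
0.24 got 0.21 r=51.7 along=-7.2 lat=2.0 z=2.8 mz=-0.01 t=27.4
0.36 got 0.33 r=51.6 along=-6.5 lat=0.7 z=4.2 mz=0.01 t=27.7
0.48 got 0.45 r=51.5 along=-5.4 lat=-0.1 z=5.2 mz=-0.03 t=28.0
0.60 got 0.57 r=51.4 along=-4.1 lat=0.3 z=6.7 mz=0.03 t=28.3
0.72 got 0.70 r=51.3 along=-2.9 lat=0.7 z=6.7 mz=0.02 t=28.6
0.84 got 0.82 r=51.3 along=-2.8 lat=0.1 z=6.5 mz=-0.02 t=28.9
0.96 got 0.95 r=51.3 along=-2.8 lat=-0.3 z=5.1 mz=-0.02 t=29.2
1.08 got 1.07 r=51.4 along=-1.3 lat=0.5 z=4.3 mz=0.04 t=29.5
1.20 got 1.19 r=51.6 along=-1.0 lat=0.7 z=4.9 mz=0.02 t=29.8
1.32 got 1.32 r=51.8 along=-0.5 lat=0.5 z=4.6 mz=-0.02 t=30.1
1.44 got 1.44 r=52.0 along=1.4 lat=0.8 z=4.6 mz=0.02 t=30.4
1.56 got 1.56 r=52.2 along=1.5 lat=1.4 z=3.8 mz=0.02 t=30.7
```

```bash
python3 - <<'E'
from h import *
y=1.106
p=robot.get_ee_pos(); st=robot.line_to([p[0],p[1],p[2]-6],Q(y),velocity=20,f_stop=12); print(st,robot.get_ee_pos(),robot.get_contact_force())
robot.wait(.2); robot.gripper_to(0.6); robot.wait(.2)
print(robot.get_contact_force(),robot.get_ee_pos())
p=robot.get_ee_pos(); robot.line_to([p[0],p[1],330],Q(y),velocity=120)
s=robot.snapshot("wrist"); R,t=s["R"],s["t"].ravel()
v,u=np.mgrid[:384,:512]; Z=s["z_map"]; ray=np.linalg.inv(s["mtx"])@np.stack([u.ravel(),v.ravel(),np.ones(u.size)])
P=((ray*Z.ravel()).T-t)@R; im=s["image"].reshape(-1,3).astype(int)
k=(Z.ravel()>0)&(im[:,0]>2*im[:,1])&(im[:,0]>90)&(np.hypot(*(P[:,:2]-C).T)<90)&(P[:,2]>150)
q=P[k]; d=-np.array([np.cos(y),np.sin(y)]); s1=(q[:,:2]-C)@d
top=q[q[:,2]>np.percentile(q[:,2],20)]; print(len(q),s1.min(),s1.max(),"slope",np.polyfit(s1,q[:,2],1),"yaw",cv2.minAreaRect(q[:,:2].astype(np.float32)))
cv2.imwrite("pics/e.png",s["image"][...,::-1]); print(robot.get_time())
E
```

```text
False [497.06541489  36.67620099 155.54972121] [-0.27098749 -0.58560439  6.07198561]
[ 0.1307569   1.01624796 -0.17962259] [497.07815979  36.93548077 155.27873386]
701 20.286800570381274 74.31806764289354 slope [1.26206243e-01 1.90348613e+02] yaw ((499.6817626953125, 41.17441940307617), (54.034114837646484, 11.028714179992676), 63.1613883972168)
33.6917
```

View pics/e.png

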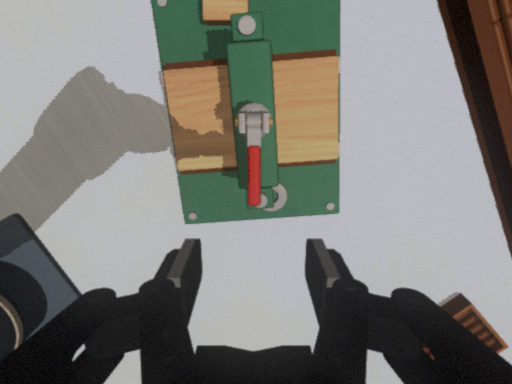

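The lever lies along the bridge with its red grip from (254,148) to (254,203), but depth shows it sloping 0.126, about 0.13 rad short of flat. I'll press it home from above with shut fingers.

```bash
python3 - <<'E'
from h import *
y=1.106; d=-np.array([np.cos(y),np.sin(y)]); c=C+60*d
robot.gripper_to(0.0,40)
robot.movep([*c,260],Q(y)); robot.line_to([*c,203],Q(y),velocity=100,f_stop=10)
print(robot.get_ee_pos(),robot.get_contact_force())
for z in range(200,178,-2):
    st=robot.line_to([*c,z],Q(y),velocity=25); f=robot.get_contact_force(); print(z,np.round(robot.get_ee_pos(),1),np.round(f,1))
    if f[2]>18: break
robot.wait(.2)
p=robot.get_ee_pos(); robot.line_to([*c,330],Q(y),velocity=120)
p=robot.get_ee_pos(); robot.line_to([C[0]+47*d[0],C[1]+47*d[1],330],Q(y),velocity=120); robot.gripper_to(.6)
s=robot.snapshot("wrist"); R,t=s["R"],s["t"].ravel()
v,u=np.mgrid[:384,:512]; Z=s["z_map"]; ray=np.linalg.inv(s["mtx"])@np.stack([u.ravel(),v.ravel(),np.ones(u.size)])
P=((ray*Z.ravel()).T-t)@R; im=s["image"].reshape(-1,3).astype(int)
k=(Z.ravel()>0)&(im[:,0]>2*im[:,1])&(im[:,0]>90)&(np.hypot(*(P[:,:2]-C).T)<90)&(P[:,2]>150)
q=P[k]; s1=(q[:,:2]-C)@d
print(len(q),s1.min(),s1.max(),"slope",np.polyfit(s1,q[:,2],1),cv2.minAreaRect(q[:,:2].astype(np.float32)),robot.get_time())
E
```

```text
[494.09797713  30.35906139 203.83522787] [0.35390553 0.84275853 0.3862359 ]
200 [493.6  30.1 200.3] [ 0.  -0.4 -0.1]
198 [493.6  30.  198.1] [0.1 0.2 0.6]
196 [493.5  30.  195.9] [ 0.5 -0.4  0.1]
194 [493.5  30.  193.9] [-0.  -1.1  0.4]
192 [493.4  30.1 191.9] [ 0.6 -0.9  0.9]
190 [493.5  30.1 189.9] [-0.5 -2.2  2.4]
188 [493.7  29.8 188.5] [-2.6 -2.8 10.1]
186 [494.   29.6 187.1] [-4.7 -4.3 18.1]
642 21.61172803400274 75.26434833895344 slope [-2.65266733e-03  1.90105927e+02] ((498.9170837402344, 40.287925720214844), (53.64332580566406, 10.470252990722656), 63.63151931762695) 39.7417
```

```bash
python3 -c "
from rig import robot
print(robot.get_contact_force()); print(robot.hand_in())"
```

```text
[-0.33775347 -0.48672149  0.21538994]
the job is handed in; nothing more can be done
None
```

The bolt was screwed down to about 0.30 N m with its lever upright, then the lever was folded flat (depth slope about 0) and released; I've handed the job in, but the final clamp force (estimated 46–63 N) wasn't measured and the hand-in returned no verdict.

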